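# Start the gel shaker

## Task

Start the shaker for the staining dish, using only closed fingers to push and press: first push the orange clamp fully home towards the dish, then press the raised, white-barred end of the black rocker to switch it on, then press the blue key right down so that it stays, and last press the green key right down and let it come up again. Leave the yellow and red keys alone, do not pick up or shift the dish, and do not disturb the other things on the bench.

Things in the scene. Friction and masses are not known exactly. Their poses are not given: they have to be found in the camera images.
- shaker: low white bench shaker with a dark square platform on top; 230 x 230 mm, platform surface 75 mm above the bench, fixed to the bench. Origin: centre of its underside; its x axis points from the clamp side to the dish-stop side, z up. The dish stands near (30, 0) mm, between the clamp and two steel stop pins 30 mm high
- clamp (a joint): travel (m) of the orange dish clamp along the shaker's +x axis, towards the dish: 0 fully open, 0.040 home against its end stop, where its face is about 4 mm from the dish. It starts open by 26 to 40 mm, slides with about 2 N of friction and stays where it is left
- clamp_face (a point): middle of the flat back face of the orange clamp block, the face turned away from the dish and the one to push; moves with the clamp; axes parallel to the shaker's (+x is the way to push). The block is 16 mm thick, 70 mm wide and reaches from 2 to 44 mm above the platform; this point is 30 mm above the platform. At least 36 mm of bare platform lies behind the face
- pod: grey control box, 160 mm (its x) by 230 mm (its y) and 45 mm high, fixed to the bench. Origin: centre of its underside, z up. On its top, a black rocker switch at (0, 75) mm and four coloured round keys in a square at x = +-34 mm and y = -8 or -74 mm; which colour is in which place varies
- rocker (a joint): tilt (rad) of the black rocker switch about the pod's y axis: 0 off (the end with the white bar, at the pod's +x, stands up), 0.40 fully on (that end down, its face level). Needs about 2 N at its end and stays where it is left
- rocker_press (a point): where to press on the rocker: middle of the top face of its raised end, marked by a white bar across it, 21 mm from the pivot; moves with it, from about 70 mm above the bench when off to about 62 mm when on. The rocker is 54 mm long (pod's x) and 28 mm wide, in a black frame 66 x 40 mm whose top is 51 mm above the bench. The axes of this point follow the rocker
- blue_top (a point): the dark blue round key on the pod: a cap 26 mm across, whose underside sits in a black collar 42 mm across (collar top 10 mm below the cap's top when the key is up). This point is the centre of the cap's top face and moves with it, about 67 mm above the bench when up. It goes down 6 mm with about 3 N and stays down
- blue (a joint): travel (m) of the blue key, 0 up to 0.006 fully down
- green_top (a point): the green round key on the pod: a cap 26 mm across, whose underside sits in a black collar 42 mm across (collar top 10 mm below the cap's top when the key is up). This point is the centre of the cap's top face and moves with it, about 67 mm above the bench when up. It goes down 6 mm; a spring pushes back with 1 N at first and 4 N at the bottom, and lifts it again when released
- green (a joint): travel (m) of the green key, 0 up to 0.006 fully down
- yellow_top (a point): the yellow round key on the pod: a cap 26 mm across, whose underside sits in a black collar 42 mm across (collar top 10 mm below the cap's top when the key is up). This point is the centre of the cap's top face and moves with it, about 67 mm above the bench when up. To be left alone; like the blue one it would stay down
- yellow (a joint): travel (m) of the yellow key, 0 up to 0.006 down
- red_top (a point): the red round key on the pod: a cap 26 mm across, whose underside sits in a black collar 42 mm across (collar top 10 mm below the cap's top when the key is up). This point is the centre of the cap's top face and moves with it, about 67 mm above the bench when up. To be left alone; it springs back like the green one
- red (a joint): travel (m) of the red key, 0 up to 0.006 down
- dish: round clear staining dish with a dark blue lid, 90 mm across and 22 mm high, loose on the shaker's platform; origin: centre of its underside
- vial: small amber vial with a white cap, 22 mm across and 45 mm high, standing loose in the platform's (+x, +y) corner, about (87, 87) mm from the shaker's centre; origin: centre of its underside
- beaker: clear beaker, 66 mm across, 85 mm high, on the bench beyond the machines; origin: centre of its underside
- petri: clear shallow dish, 90 mm across, 16 mm high, beyond the machines; origin: centre of its underside
- calculator: black pocket calculator lying beyond the machines, 150 x 80 x 14 mm; origin: centre of its underside
- tweezers: steel tweezers lying flat on the bench at the right, outside the machines, about 130 mm long; origin: under their middle
Mind the look-alikes: they are no part of the job. What is shaped like the dish but brown or turquoise is not meant.

How it is judged (in metres and radians):
On the way, in this order (a step that is already met when the one before it is completed fails the run):
1. the orange clamp is pushed home (value of joint clamp above 0.036 m), for 0.1 s.
2. the rocker is pressed on (value of joint rocker above 0.35 rad), for 0.1 s.
3. the blue key is pressed down (value of joint blue above 0.0045 m), for 0.05 s.
4. the green key is pressed down (value of joint green above 0.0045 m), for 0.05 s.
At the end, for the whole second after the job is handed in: The clamp is within 4 mm of its end stop, the rocker at 0.35 rad or more, the blue key down by at least 4.5 mm; green, yellow and red keys are up (within 1.5 mm); the dish stands still, flat on the platform in its place (x 20 to 42 mm and y within 15 mm in the shaker's frame) (value of joint clamp above 0.036 m and value of joint rocker above 0.35 rad and value of joint blue above 0.0045 m and value of joint each of green, yellow, red below 0.0015 m and z of dish in the frame of shaker between 0.07 and 0.08 m and x of dish in the frame of shaker between 0.02 and 0.042 m and y of dish in the frame of shaker between -0.015 and 0.015 m and linear speed of dish below 0.02 m/s); the robot touches nothing.
It fails at once if the yellow or the red key is pressed (2.5 mm or more) (value of joint any of yellow, red above 0.0025 m).
It fails at once if the rocker is switched before the clamp is home (value of joint rocker above 0.2 rad and value of joint clamp below 0.035 m).
It fails at once if the blue key is pressed before the rocker is on, or the green key before the blue one is down ((value of joint blue above 0.003 m and value of joint rocker below 0.3 rad) or (value of joint green above 0.003 m and value of joint blue below 0.004 m)).
It fails at once if the dish is lifted off the platform by 10 mm, tipped, or pushed out of its place by 25 mm (z of dish in the frame of shaker above 0.085 m or angle between dish's own z axis and vertical above 0.2 rad or distance of dish from where it was at the start of the episode above 0.025 m).
It fails at once if any other loose thing is carried, tipped over or moved by 30 mm or more (distance of any of vial, beaker, petri, calculator, tweezers from where it was at the start of the episode above 0.03 m or angle between any of vial, beaker, petri, calculator, tweezers's own z axis and vertical above 0.5 rad).
It also fails if it takes over 51 s, if anything falls off the work surface, if the arm or the gripper's body presses on something with over 40 N, if the wrist force passes 120 N, or if a joint passes its speed limit or range.

## Robot

A 6-joint arm with a two-finger parallel gripper is mounted at the origin on the work surface. World frame = base frame: x ahead of the robot, y to its left, z up, the work surface at z = 0. Lengths are in m, angles in degrees, forces in N, time in s.
With the tool pointing down it reaches from about 0.35 to 0.85 m from the base axis. Payload 8.1 kg.
Tool frame: the origin (TCP) lies on the centre line of the jaws, within the pads' length; the fingertips stand finger_overhang ahead of it and the grasp point (between the pads) is the TCP (finger_overhang is the distance from the TCP to the fingertips, in m); z points along the fingers, y is the line along which they close (so a half turn about z gives the same grasp; the last joint's range is limited). The gripper opens to 93 mm and grips with 3 to 60 N. Pads are 15 mm wide; open, the fingers measure 128 mm over their backs; the gripper's body (75 mm by 188 mm) begins 65 mm behind the grasp point.
Start: joints at [63.404, 7.471, 85.268, -0, 87.261, -4.893], TCP at [0.222, 0.557, 0.238] pointing down, gripper open.
Joint ranges: [-169.43, 169.43], [-51.17, 129.36], [1.28, 143.12], [-76.62, 256.62], [0, 156.53], [-152.29, 152.29]. Speed limits (degrees/s): [136.94, 136.94, 159.86, 180, 180, 180].

## Interface

Orientations are given as [roll, pitch, yaw] about the fixed x, y, z axes, in that order (R = Rz(yaw) Ry(pitch) Rx(roll)).
In Python, from workcell import state, capture, calibration, job_done, finger_overhang gives the robot as it stands. The module is installed in compiled form; this text tells all that it offers.
- The arm moves only by the tool apply_moves, never from a script. Its argument "commands" is a list of rows, each an object with "offset": the shift along the world's x, y, z in units of 5 cm (1.0 is 5 cm), a list of three; "rotation": the turn, a rotation vector about the world's x, y, z in units of 90 degrees (1.0 is 90 degrees), a list of three. A call has exactly 8 rows; each row shifts and turns the commanded pose from where the row before left it; what a row does not reach is not made up. A row lasts 1/10 s, in which the tool goes at most 50 mm and 8.59 degrees, less where a joint would pass 70% of its speed; a pose out of reach is approached as far as the arm can. A call with a number of a shift or a turn outside -1 to 1 is refused whole. A call with a gripper value outside its range is refused whole. "hand" is the opening, from 0 (shut) to 1 (fully open), set as the call begins (left out, the last holds). The fingers move at their own pace and stop on an object; "force" is the grip in N (left out, the last holds). Time passes only in rows, so rows that do not move let the fingers close, or fill a call up. It gives the time, the measured TCP pose, the force and the opening at its end, in the units of the state.
- state(): the state, without advancing time (a new reading comes with each control period).
- capture(name): name is "side" or "top"; returns the picture (384x512x3 uint8, red, green, blue); there is no depth.
- calibration(name): a dict with "intrinsics" (3x3 intrinsics, pixels), "k1" (the pictures are not rectified: a ray, as slopes to the right and down, at radius r is drawn at 1 + k1 r^2 times it, then the intrinsics apply), "pose" (4x4, takes a point from camera to world coordinates). Camera axes: x right, y up, looking along -z (the intrinsics and any distortion apply to the point x, -y, -z); pixel columns grow to the right and rows downward; lengths in m; the calibration is good to about 2 mm. A picture is of the moment at which its call begins. calibration takes no time and is no camera call.
- job_done(): hands the job in, once; it reports no verdict.
The state is a dict: "time": time; "q": joint angles; "joint_velocities": joint speeds; "joint_efforts": joint torques, N m; "ee_pos": TCP position; "eef_rot": TCP orientation; "force": force on the tool from outside, world axes, zero at the start; "wrist_torque": the same for the moment, N m; "gripper_width": finger opening in m.
Only numpy, scipy, OpenCV 4.12 (cv2) and the standard library are available. Lean on these libraries where they do the work, as an engineer would, in place of code of your own. Each camera call takes 0.05 s, during which the arm holds its last target. There are 200 camera calls.

## Working session

There is one attempt and no reset: what is moved stays moved. The work goes in short steps, Python scripts to look and compute and a tool call to move; the robot and the scene stay as the last step left them, time stands still between calls to the robot, and variables do not carry over. Pictures are saved under pics/ and viewed, on a budget of 10 in all, crops included, one or two more only if the job needs it, and the job is handed in when it is done.

Besides the shell and the picture viewer there is one more tool, called after "Emit:" as name(argument=value, ...), one argument or row to a line, values as JSON. apply_moves: Moves the arm, as the interface text tells. Its arguments: {"type":"object","properties":{"commands":{"type":"array","items":{"type":"object","properties":{"offset":{"type":"array","items":{"type":"number"}},"rotation":{"type":"array","items":{"type":"number"}}}}},"hand":{"type":"number"},"force":{"type":"number"}},"required":["commands"]}

```bash
mkdir -p pics; cat > h.py <<'E'
import numpy as np, cv2
from workcell import *
def ray(cam,u,v):
    c=calibration(cam);K=np.array(c["intrinsics"]);P=np.array(c["pose"])
    d=np.array([c["k1"],0,0,0,0]).astype(float)
    x,y=cv2.undistortPoints(np.array([[[u,v]]],float),K,np.array([c["k1"],0,0,0],float))[0,0]
    return P[:3,3],P[:3,:3]@np.array([x,-y,-1])
def onz(cam,u,v,z):
    o,d=ray(cam,u,v);return (o+d*(z-o[2])/d[2])
def proj(cam,p):
    c=calibration(cam);K=np.array(c["intrinsics"]);P=np.array(c["pose"])
    q=P[:3,:3].T@(np.array(p,float)-P[:3,3]);q=np.array([[q[0],-q[1],-q[2]]])
    return cv2.projectPoints(q,np.zeros(3),np.zeros(3),K,np.array([c["k1"],0,0,0],float))[0].ravel()
E
python3 - <<'E'
from h import *
for n in("top","side"):
    im=capture(n);cv2.imwrite(f"pics/{n}0.png",im[...,::-1]); cv2.imwrite(f"pics/{n}0b.png",cv2.resize(im[...,::-1],(800,600),interpolation=cv2.INTER_CUBIC))
    c=calibration(n);print(n,c["k1"],np.round(c["pose"],3).tolist(),np.round(c["intrinsics"],1).tolist())
s=state();print(s["time"],s["ee_pos"],s["eef_rot"],s["gripper_width"]);print(finger_overhang if not callable(finger_overhang) else finger_overhang())
E
```

```text
top -0.12289273725004339 [[-0.072, 0.971, -0.227, 0.266], [-0.997, -0.071, 0.013, -0.108], [-0.003, 0.227, 0.974, 1.173], [0.0, 0.0, 0.0, 1.0]] [[384.8, 0.0, 258.4], [0.0, 384.8, 190.0], [0.0, 0.0, 1.0]]
side -0.009394068217145135 [[-0.997, 0.042, -0.058, 0.453], [-0.071, -0.549, 0.833, 0.666], [0.003, 0.835, 0.551, 0.604], [0.0, 0.0, 0.0, 1.0]] [[372.0, 0.0, 255.8], [0.0, 372.0, 190.3], [0.0, 0.0, 1.0]]
0.1 [0.22166425 0.55701756 0.23669047] [-1.79903033e+02 -5.90035880e-03  1.58297277e+02] 0.09282904084346068
0.019
```

View pics/top0b.png

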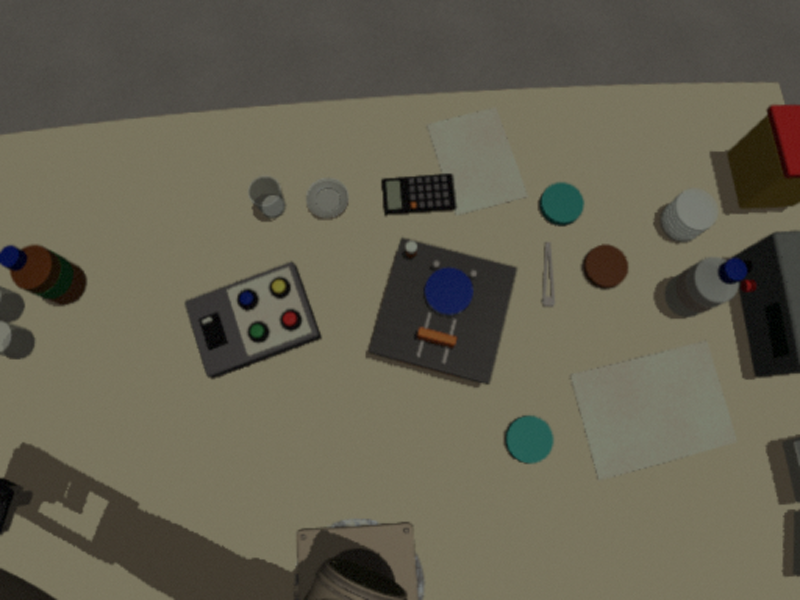

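View pics/side0b.png

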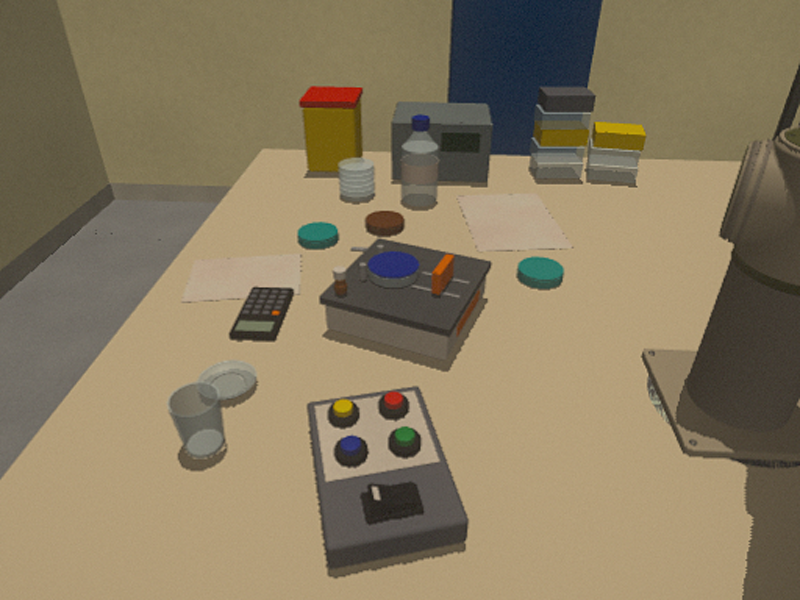

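The top picture (800x600 scale) shows the shaker near (445,310): dish lid at (449,291), orange clamp at (437,337). The pod is near (255,320): blue key (248,299), yellow (280,287), green (258,331), red (291,319), and the white bar at (208,320). The side view agrees. The turquoise and brown dishes are look-alikes and not part of the job.

```bash
cat > m.py <<'E'
from h import *
def cen(n,c,lo,hi,r,b=None):
    im=cv2.imread(f"pics/{n}.png");h=cv2.cvtColor(im,cv2.COLOR_BGR2HSV)
    m=cv2.inRange(h,np.array(lo),np.array(hi));w=np.zeros_like(m);u,v=[int(k*.64) for k in c];w[v-r:v+r+1,u-r:u+r+1]=1;m*=w
    k,l,s,ce=cv2.connectedComponentsWithStats(m);i=1+np.argmax(s[1:,4]);return ce[i],s[i,4],(l==i)
def tri(a,b):
    o1,d1=ray("top",*a);o2,d2=ray("side",*b)
    t=np.linalg.lstsq(np.c_[d1,-d2],o2-o1,rcond=None)[0];p,q=o1+t[0]*d1,o2+t[1]*d2
    return (p+q)/2,np.linalg.norm(p-q)
S=dict(blue=((105,120,30),(130,255,255),(248,299),(351,447),11),green=((45,80,30),(85,255,255),(258,331),(405,437),11),
 yellow=((22,120,90),(35,255,255),(280,287),(343,408),9),red=((0,140,60),(8,255,255),(291,319),(394,400),11),
 lid=((105,120,30),(130,255,255),(449,291),(393,266),24),clamp=((3,140,60),(18,255,255),(437,337),(443,275),18),bar=((0,0,110),(180,110,255),(208,320),(376,493),6))
E
python3 - <<'E'
from m import *
R={}
for k,(lo,hi,a,b,r) in S.items():
    A,na,ma=cen("top0",a,lo,hi,r);B,nb,_=cen("side0",b,lo,hi,r);p,g=tri(A,B);R[k]=A
    z={'lid':.097,'clamp':.119,'bar':.070}.get(k,.067)
    print(k,A.round(1),na,B.round(1),nb,"tri",p.round(4),"gap",g.round(4),"topz",onz("top",*A,z).round(4)[:2],"sidez",onz("side",*B,z).round(4)[:2])
i=cv2.imread("pics/top0.png");i2=cv2.imread("pics/side0.png")
a=cv2.resize(i[145:250,110:340],None,fx=3.4,fy=3.4,interpolation=cv2.INTER_CUBIC)
cv2.imwrite("pics/cropt.png",a)
cv2.imwrite("pics/crops.png",cv2.resize(i2[145:370,185:325],None,fx=2.6,fy=2.6,interpolation=cv2.INTER_CUBIC))
E
```

```text
blue [157.1 190.3] 64 [223.9 283.2] 87 tri [0.5463 0.1779 0.0654] gap 0.0023 topz [0.5448 0.1775] sidez [0.5472 0.1791]
green [164.  211.1] 68 [258.7 278.9] 134 tri [0.4818 0.1589 0.0623] gap 0.0008 topz [0.4804 0.1578] sidez [0.4819 0.1632]
yellow [177.7 182.8] 46 [219.1 260.6] 121 tri [0.5654 0.1158 0.063 ] gap 0.0021 topz [0.5632 0.115 ] sidez [0.5656 0.1195]
red [184.9 203.5] 59 [251.6 255.8] 112 tri [0.5004 0.0959 0.0623] gap 0.0015 topz [0.4987 0.0951] sidez [0.5007 0.1007]
lid [286.9 185.8] 723 [251.5 168.8] 412 tri [ 0.5247 -0.2061  0.0959] gap 0.0024 topz [ 0.5232 -0.2059] sidez [ 0.5258 -0.2048]
clamp [279.4 214.8] 151 [282.7 174.8] 244 tri [ 0.4407 -0.1772  0.0984] gap 0.0006 topz [ 0.437  -0.1758] sidez [ 0.4415 -0.1429]
bar [132.  204.3] 3 [240.1 315. ] 35 tri [0.5074 0.2527 0.0711] gap 0.0018 topz [0.5067 0.2531] sidez [0.5084 0.2516]
```

View pics/cropt.png

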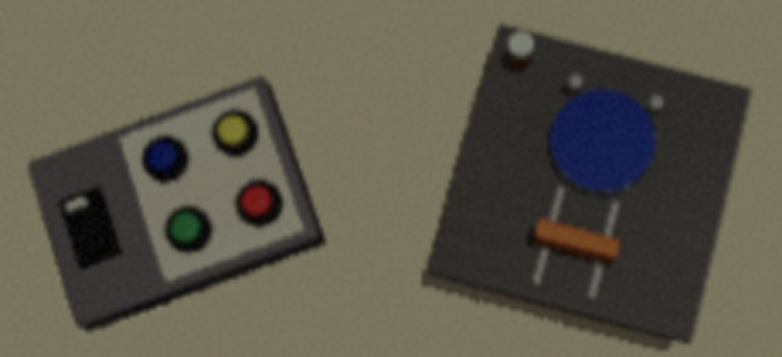

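The enlarged crop shows the pod with the white bar at crop (76,204), blue key (165,158), green (188,228), yellow (234,131) and red (259,201). The orange clamp is at (577,240), its face away from the dish, and the dish lid is at (603,141). Only one item fits each description.

```bash
python3 - <<'E'
from m import *
C=[np.array(c)/3.4+[110,145] for c in((502,25),(750,88),(690,342),(428,275))]
W=np.array([onz("top",*c,.075)[:2] for c in C]);print(W.round(4))
e=(W[0]-W[3])+(W[1]-W[2]);f=(W[0]-W[1])+(W[3]-W[2])
print("centre",W.mean(0).round(4),"ang",np.degrees(np.arctan2(e[1],e[0])),np.degrees(np.arctan2(f[1],f[0]))-90,[np.linalg.norm(W[i]-W[i-1]).round(3) for i in range(4)])
a=np.arctan2(e[1],e[0])+np.arctan2(f[1],f[0])-np.pi/2;a/=2
X=np.array([np.cos(a),np.sin(a)]);Y=np.array([-X[1],X[0]]);c=W.mean(0)
for n,p in(("lid",(.5240,-.2055)),("clampcorners far",None)):
    if p: print(n,(np.array(p)-c)@X,(np.array(p)-c)@Y)
for q in((537,222),(619,241),(617,260),(534,241)):
    p=onz("top",*(np.array(q)/3.4+[110,145]),.119)[:2];print(q,p.round(4),((p-c)@X).round(4),((p-c)@Y).round(4))
face=c-.070*X;print("a",np.degrees(a),"X",X,"at -70:",face,"-100:",c-.1*X,"-35:",c-.035*X)
K=np.array([[.546,.1783],[.4811,.1605],[.5644,.117],[.4997,.0975]]);x=(K[0]-K[1]+K[2]-K[3]);y=(K[0]-K[2]+K[1]-K[3]);b=(np.arctan2(x[1],x[0])+np.arctan2(-y[0],y[1]))/2
x=np.array([np.cos(b),np.sin(b)]);y=np.array([-x[1],x[0]]);o=K.mean(0)+.041*y
print("pod",np.degrees(b),o,"blue?",o+.034*x-.008*y,"green?",o-.034*x-.008*y,"press",o+.020*x+.075*y)
E
```

```text
[[ 0.6377 -0.1294]
 [ 0.5645 -0.3418]
 [ 0.3485 -0.2665]
 [ 0.421  -0.0512]]
centre [ 0.4929 -0.1972] ang -19.521403406928886 -18.809290443463937 [np.float64(0.23), np.float64(0.225), np.float64(0.229), np.float64(0.227)]
lid 0.03204453253336238 0.0024026892901766834
(537, 222) [ 0.4519 -0.145 ] -0.0559 0.0359
(619, 241) [ 0.4314 -0.2105] -0.0538 -0.0327
(617, 260) [ 0.4159 -0.2075] -0.0694 -0.035
(534, 241) [ 0.4364 -0.1414] -0.0717 0.0342
a -19.165346925196417 X [ 0.9445751  -0.32829542] at -70: [ 0.42682248 -0.17426877] -100: [ 0.39848523 -0.16441991] -35: [ 0.45988261 -0.18575911]
pod 16.31640198105949 [0.5112814  0.17767372] blue? [0.54615958 0.17954793] green? [0.48089829 0.16044391] press [0.50940529 0.25527192]
```

Emit:
apply_moves(
  commands=[
    {"offset": [0.23, -0.9, 0], "rotation": [0, 0, 0.028]},
    {"offset": [0.23, -0.9, 0], "rotation": [0, 0, 0]},
    {"offset": [0.23, -0.9, 0], "rotation": [0, 0, 0]},
    {"offset": [0.23, -0.9, 0], "rotation": [0, 0, 0]},
    {"offset": [0.23, -0.9, 0], "rotation": [0, 0, 0]},
    {"offset": [0.23, -0.9, 0], "rotation": [0, 0, 0]},
    {"offset": [0.23, -0.9, 0], "rotation": [0, 0, 0]},
    {"offset": [0.23, -0.9, 0], "rotation": [0, 0, 0]},
  ],
  hand=0,
  force=20,
)

```text
time: 0.9
ee_pos: [0.3137, 0.1958, 0.2373]
eef_rot: [-180.0, 0.0, 160.9]
force: [1.0, -0.5, 0.1]
gripper_width: 0.0335
```

Emit:
apply_moves(
  commands=[
    {"offset": [0.23, -0.9, 0], "rotation": [0, 0, 0]},
    {"offset": [0.23, -0.9, 0], "rotation": [0, 0, 0]},
    {"offset": [0.23, -0.9, 0], "rotation": [0, 0, 0]},
    {"offset": [0.23, -0.9, 0], "rotation": [0, 0, 0]},
    {"offset": [0.23, -0.9, 0], "rotation": [0, 0, 0]},
    {"offset": [0.23, -0.9, 0], "rotation": [0, 0, 0]},
    {"offset": [0.23, -0.9, 0], "rotation": [0, 0, 0]},
    {"offset": [0, 0, 0], "rotation": [0, 0, 0]},
  ],
)

```text
time: 1.7
ee_pos: [0.3943, -0.1221, 0.237]
eef_rot: [-179.9, -0.0, 160.5]
force: [0.0, 0.5, 0.6]
gripper_width: 0.0003
```

Emit:
apply_moves(
  commands=[
    {"offset": [0.22, -0.9, 0], "rotation": [0, 0, 0]},
    {"offset": [0, 0, 0], "rotation": [0, 0, 0]},
    {"offset": [0, 0, -0.5], "rotation": [0, 0, 0]},
    {"offset": [0, 0, -0.5], "rotation": [0, 0, 0]},
    {"offset": [0, 0, -0.5], "rotation": [0, 0, 0]},
    {"offset": [0, 0, -0.5], "rotation": [0, 0, 0]},
    {"offset": [0, 0, -0.4], "rotation": [0, 0, 0]},
    {"offset": [0, 0, 0], "rotation": [0, 0, 0]},
  ],
)

```text
time: 2.5
ee_pos: [0.403, -0.1604, 0.1144]
eef_rot: [179.9, -0.4, 160.8]
force: [-1.2, 1.0, -0.1]
gripper_width: 0.0006
```

```bash
python3 - <<'E'
from h import *
ims=[capture(n) for n in("side","top")];cv2.imwrite("pics/side1.png",ims[0][...,::-1]);cv2.imwrite("pics/top1.png",ims[1][...,::-1])
a=cv2.resize(ims[0][120:240,190:340],(600,480),interpolation=cv2.INTER_CUBIC)[...,::-1]
cv2.imwrite("pics/c1.png",a);print(state()["ee_pos"],state()["force"])
E
```

```text
[ 0.40515881 -0.16175511  0.11784263] [0.18565148 0.25644286 0.20473799]
```

View pics/c1.png

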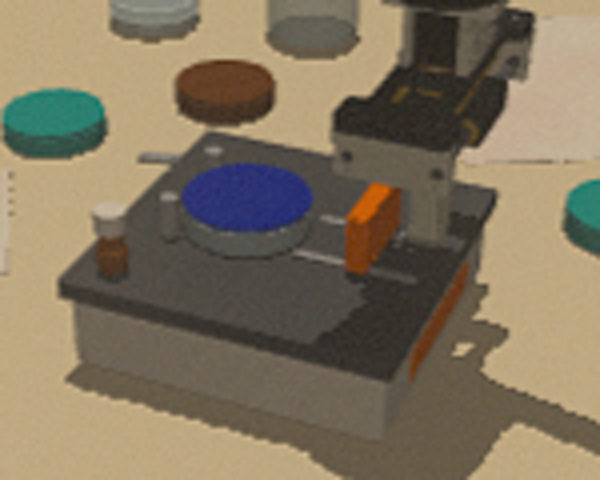

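The side crop shows the closed fingers at (428,210), standing behind the orange clamp block (375,230), clear of everything. Next I push along the shaker's +x.

Emit:
apply_moves(
  commands=[
    {"offset": [-0.03, -0.09, -0.1], "rotation": [0, 0, 0]},
    {"offset": [0.132, -0.046, 0], "rotation": [0, 0, 0]},
    {"offset": [0.132, -0.046, 0], "rotation": [0, 0, 0]},
    {"offset": [0.132, -0.046, 0], "rotation": [0, 0, 0]},
    {"offset": [0.132, -0.046, 0], "rotation": [0, 0, 0]},
    {"offset": [0.132, -0.046, 0], "rotation": [0, 0, 0]},
    {"offset": [0.132, -0.046, 0], "rotation": [0, 0, 0]},
    {"offset": [0, 0, 0], "rotation": [0, 0, 0]},
  ],
)

```text
time: 3.4
ee_pos: [0.4443, -0.1811, 0.1126]
eef_rot: [180.0, 0.0, 160.8]
force: [0.6, 0.2, 0.3]
gripper_width: 0.0007
```

Emit:
apply_moves(
  commands=[
    {"offset": [0.057, -0.02, 0], "rotation": [0, 0, 0]},
    {"offset": [0.057, -0.02, 0], "rotation": [0, 0, 0]},
    {"offset": [0, 0, 0], "rotation": [0, 0, 0]},
    {"offset": [0, 0, 0], "rotation": [0, 0, 0]},
    {"offset": [0, 0, 0], "rotation": [0, 0, 0]},
    {"offset": [0, 0, 0], "rotation": [0, 0, 0]},
    {"offset": [0, 0, 0], "rotation": [0, 0, 0]},
    {"offset": [0, 0, 0], "rotation": [0, 0, 0]},
  ],
)

```text
time: 4.2
ee_pos: [0.4492, -0.1829, 0.1127]
eef_rot: [-180.0, 0.0, 160.8]
force: [0.1, -1.1, -0.4]
gripper_width: 0.0005
```

Emit:
apply_moves(
  commands=[
    {"offset": [0.038, -0.013, 0], "rotation": [0, 0, 0]},
    {"offset": [0, 0, 0], "rotation": [0, 0, 0]},
    {"offset": [0.038, -0.013, 0], "rotation": [0, 0, 0]},
    {"offset": [0, 0, 0], "rotation": [0, 0, 0]},
    {"offset": [0, 0, 0], "rotation": [0, 0, 0]},
    {"offset": [0, 0, 0], "rotation": [0, 0, 0]},
    {"offset": [0, 0, 0], "rotation": [0, 0, 0]},
    {"offset": [0, 0, 0], "rotation": [0, 0, 0]},
  ],
)

```text
time: 5.0
ee_pos: [0.4531, -0.1841, 0.1127]
eef_rot: [-180.0, 0.0, 160.8]
force: [1.0, 0.3, -0.4]
gripper_width: 0.0005
```

```bash
python3 - <<'E'
from h import *
ims=[capture(n) for n in("side","top")];cv2.imwrite("pics/side2.png",ims[0][...,::-1])
a=cv2.resize(ims[0][120:240,190:340],(600,480),interpolation=cv2.INTER_CUBIC)[...,::-1]
cv2.imwrite("pics/c2.png",a);print(state()["ee_pos"],state()["force"])
E
```

```text
[ 0.4530264  -0.18412212  0.11266388] [-0.56976785 -0.35887401 -0.08416023]
```

View pics/c2.png

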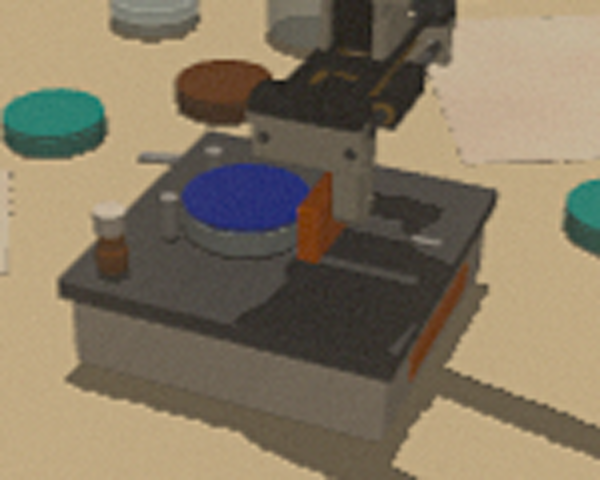

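The crop shows the clamp at (315,222), pushed close to the dish (250,210), which hasn't moved. There is no end-stop force yet, so I keep going in small steps.

Emit:
apply_moves(
  commands=[
    {"offset": [0.028, -0.01, 0], "rotation": [0, 0, 0]},
    {"offset": [0, 0, 0], "rotation": [0, 0, 0]},
    {"offset": [0.028, -0.01, 0], "rotation": [0, 0, 0]},
    {"offset": [0, 0, 0], "rotation": [0, 0, 0]},
    {"offset": [0, 0, 0], "rotation": [0, 0, 0]},
    {"offset": [0, 0, 0], "rotation": [0, 0, 0]},
    {"offset": [0, 0, 0], "rotation": [0, 0, 0]},
    {"offset": [0, 0, 0], "rotation": [0, 0, 0]},
  ],
)

```text
time: 5.9
ee_pos: [0.4537, -0.1844, 0.1126]
eef_rot: [180.0, -0.3, 160.8]
force: [-14.2, 4.1, 12.0]
gripper_width: 0.0002
```

Emit:
apply_moves(
  commands=[
    {"offset": [-0.2, 0.07, 0], "rotation": [0, 0, 0]},
    {"offset": [-0.1, 0.035, 0], "rotation": [0, 0, 0]},
    {"offset": [0, 0, 0.5], "rotation": [0, 0, 0]},
    {"offset": [0, 0, 0.8], "rotation": [0, 0, 0]},
    {"offset": [0, 0, 0.7], "rotation": [0, 0, 0]},
    {"offset": [0.1, 0.6, 0], "rotation": [0, 0, 0.07]},
    {"offset": [0.1, 0.8, 0], "rotation": [0, 0, 0.07]},
    {"offset": [0.1, 0.8, 0], "rotation": [0, 0, 0.07]},
  ],
)

```text
time: 6.7
ee_pos: [0.456, -0.0691, 0.2132]
eef_rot: [-180.0, 0.1, 179.9]
force: [0.3, -0.2, -0.7]
gripper_width: 0.0003
```

Emit:
apply_moves(
  commands=[
    {"offset": [0.1, 0.8, 0], "rotation": [0, 0, 0.07]},
    {"offset": [0.1, 0.8, 0], "rotation": [0, 0, 0.07]},
    {"offset": [0.1, 0.8, 0], "rotation": [0, 0, 0.04]},
    {"offset": [0.1, 0.8, 0], "rotation": [0, 0, 0]},
    {"offset": [0.2, 0.8, 0], "rotation": [0, 0, 0]},
    {"offset": [0.2, 0.8, 0], "rotation": [0, 0, 0]},
    {"offset": [0.2, 0.8, 0], "rotation": [0, 0, 0]},
    {"offset": [0, 0, 0], "rotation": [0, 0, 0]},
  ],
)

```text
time: 7.5
ee_pos: [0.5058, 0.2143, 0.2123]
eef_rot: [179.9, 0.0, -163.9]
force: [-0.9, -0.5, 0.5]
gripper_width: 0.0004
```

```bash
python3 - <<'E'
from m import *
im=capture("top");cv2.imwrite("pics/top3.png",im[...,::-1])
s=capture("side");cv2.imwrite("pics/side3.png",s[...,::-1])
t=state();print(t["ee_pos"],t["eef_rot"],t["force"])
lo,hi,a,b,r=S["lid"];A,_,_=cen("top3",a,lo,hi,r);print("lid",A)
lo,hi,a,b,r=S["clamp"];A,_,_=cen("top3",(441,322),lo,hi,r);print("clamp",A)
E
```

```text
[0.50546107 0.21084156 0.21224132] [-1.79987188e+02 -3.05479884e-02 -1.63962307e+02] [ 0.25403768 -0.72697404 -0.54431647]
lid [286.95384615 185.6951049 ]
clamp [282.21019108 203.37579618]
```

Emit:
apply_moves(
  commands=[
    {"offset": [0.06, 0.86, 0], "rotation": [0, 0, 0]},
    {"offset": [0, 0, 0], "rotation": [0, 0, 0]},
    {"offset": [0, 0, -0.7], "rotation": [0, 0, 0]},
    {"offset": [0, 0, -0.7], "rotation": [0, 0, 0]},
    {"offset": [0, 0, -0.7], "rotation": [0, 0, 0]},
    {"offset": [0, 0, 0], "rotation": [0, 0, 0]},
    {"offset": [0, 0, 0], "rotation": [0, 0, 0]},
    {"offset": [0, 0, 0], "rotation": [0, 0, 0]},
  ],
)

```text
time: 8.4
ee_pos: [0.5103, 0.253, 0.1103]
eef_rot: [180.0, 0.2, -164.1]
force: [0.7, 0.3, 0.7]
gripper_width: 0.0005
```

```bash
python3 - <<'E'
from h import *
s=capture("side");cv2.imwrite("pics/side4.png",s[...,::-1])
cv2.imwrite("pics/c4.png",cv2.resize(s[220:370,185:325],(672,720)[:1]+(600,),interpolation=cv2.INTER_CUBIC)[...,::-1])
print(state()["ee_pos"],state()["force"])
E
```

```text
[0.51055003 0.25333227 0.11058773] [-0.17673642 -0.38261392 -0.14639382]
```

View pics/c4.png

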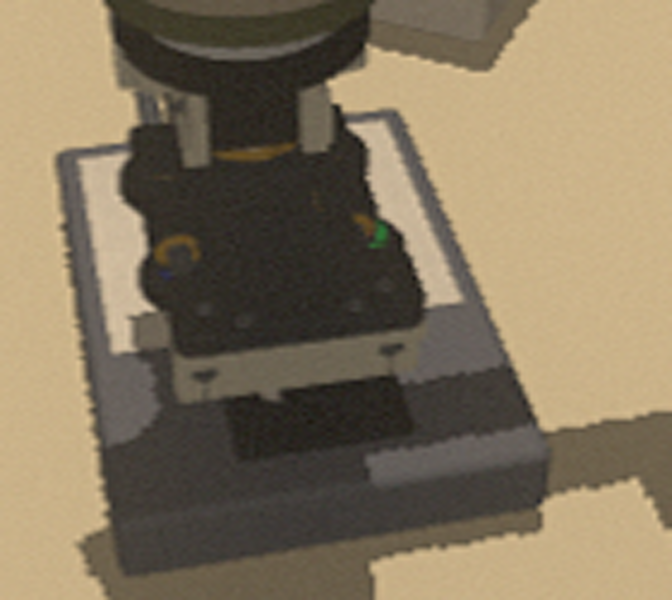

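The crop shows the gripper over the rocker frame, at crop (230-410, 380-455). The fingers are hidden behind the gripper body, which itself is well clear. Now I press in small steps and watch the force.

Emit:
apply_moves(
  commands=[
    {"offset": [-0.02, 0.02, -0.2], "rotation": [0, 0, 0]},
    {"offset": [0, 0, -0.16], "rotation": [0, 0, 0]},
    {"offset": [0, 0, -0.08], "rotation": [0, 0, 0]},
    {"offset": [0, 0, -0.06], "rotation": [0, 0, 0]},
    {"offset": [0, 0, -0.04], "rotation": [0, 0, 0]},
    {"offset": [0, 0, 0], "rotation": [0, 0, 0]},
    {"offset": [0, 0, 0], "rotation": [0, 0, 0]},
    {"offset": [0, 0, 0], "rotation": [0, 0, 0]},
  ],
)

```text
time: 9.25
ee_pos: [0.508, 0.2543, 0.0813]
eef_rot: [180.0, 0.0, -164.1]
force: [-0.3, -0.8, 6.6]
gripper_width: 0.0002
```

Emit:
apply_moves(
  commands=[
    {"offset": [0, 0, -0.02], "rotation": [0, 0, 0]},
    {"offset": [0, 0, 0], "rotation": [0, 0, 0]},
    {"offset": [0, 0, -0.02], "rotation": [0, 0, 0]},
    {"offset": [0, 0, 0], "rotation": [0, 0, 0]},
    {"offset": [0, 0, 0], "rotation": [0, 0, 0]},
    {"offset": [0, 0, 0], "rotation": [0, 0, 0]},
    {"offset": [0, 0, 0], "rotation": [0, 0, 0]},
    {"offset": [0, 0, 0], "rotation": [0, 0, 0]},
  ],
)

```text
time: 10.05
ee_pos: [0.5081, 0.2543, 0.0811]
eef_rot: [-180.0, 0.0, -164.1]
force: [-7.8, -3.8, 21.3]
gripper_width: 0.0005
```

Emit:
apply_moves(
  commands=[
    {"offset": [0, 0, 0.5], "rotation": [0, 0, 0]},
    {"offset": [0, 0, 0.8], "rotation": [0, 0, 0]},
    {"offset": [0, 0, 0.8], "rotation": [0, 0, 0]},
    {"offset": [0.25, -0.5, 0.5], "rotation": [0, 0, 0]},
    {"offset": [0.25, -0.5, 0], "rotation": [0, 0, 0]},
    {"offset": [0.25, -0.5, 0], "rotation": [0, 0, 0]},
    {"offset": [0, 0, 0], "rotation": [0, 0, 0]},
    {"offset": [0, 0, 0], "rotation": [0, 0, 0]},
  ],
)

```text
time: 10.85
ee_pos: [0.5448, 0.1788, 0.2079]
eef_rot: [180.0, -0.1, -164.2]
force: [-0.1, 0.2, -0.2]
gripper_width: 0.0006
```

```bash
python3 - <<'E'
from h import *
s=capture("side");cv2.imwrite("pics/side5.png",s[...,::-1]);t=capture("top");cv2.imwrite("pics/top5.png",t[...,::-1])
cv2.imwrite("pics/c5.png",np.hstack([cv2.resize(s[220:370,185:325],(420,450),interpolation=cv2.INTER_CUBIC),cv2.resize(t[160:250,110:210],(375,450),interpolation=cv2.INTER_CUBIC)])[...,::-1])
print(state()["ee_pos"],state()["force"])
E
```

```text
[0.54455394 0.17971368 0.20803231] [ 0.50339755  0.74954981 -0.22788938]
```

View pics/c5.png

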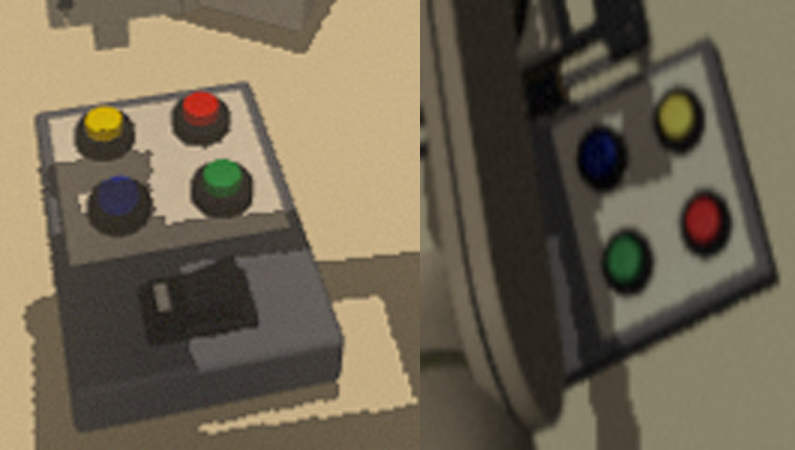

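The left crop shows the rocker flipped: the white-bar end (163,298) is down and the other end (240,270) is up. All four keys are still up. Next is blue.

Emit:
apply_moves(
  commands=[
    {"offset": [0.03, 0, -0.7], "rotation": [0, 0, 0]},
    {"offset": [0, 0, -0.7], "rotation": [0, 0, 0]},
    {"offset": [0, 0, -0.6], "rotation": [0, 0, 0]},
    {"offset": [0, 0, -0.2], "rotation": [0, 0, 0]},
    {"offset": [0, 0, 0], "rotation": [0, 0, 0]},
    {"offset": [0, 0, 0], "rotation": [0, 0, 0]},
    {"offset": [0, 0, 0], "rotation": [0, 0, 0]},
    {"offset": [0, 0, 0], "rotation": [0, 0, 0]},
  ],
)

```text
time: 11.75
ee_pos: [0.548, 0.1795, 0.1006]
eef_rot: [-180.0, 0.2, -164.1]
force: [0.2, -0.9, 0.2]
gripper_width: 0.0004
```

Emit:
apply_moves(
  commands=[
    {"offset": [0, 0, -0.1], "rotation": [0, 0, 0]},
    {"offset": [0, 0, -0.06], "rotation": [0, 0, 0]},
    {"offset": [0, 0, -0.06], "rotation": [0, 0, 0]},
    {"offset": [0, 0, -0.04], "rotation": [0, 0, 0]},
    {"offset": [0, 0, 0], "rotation": [0, 0, 0]},
    {"offset": [0, 0, 0], "rotation": [0, 0, 0]},
    {"offset": [0, 0, 0], "rotation": [0, 0, 0]},
    {"offset": [0, 0, 0], "rotation": [0, 0, 0]},
  ],
)

```text
time: 12.55
ee_pos: [0.5468, 0.1791, 0.0857]
eef_rot: [-180.0, 0.0, -164.1]
force: [0.0, 0.1, 0.0]
gripper_width: -0.0001
```

Emit:
apply_moves(
  commands=[
    {"offset": [0, 0, -0.04], "rotation": [0, 0, 0]},
    {"offset": [0, 0, -0.04], "rotation": [0, 0, 0]},
    {"offset": [0, 0, -0.03], "rotation": [0, 0, 0]},
    {"offset": [0, 0, -0.02], "rotation": [0, 0, 0]},
    {"offset": [0, 0, 0], "rotation": [0, 0, 0]},
    {"offset": [0, 0, 0], "rotation": [0, 0, 0]},
    {"offset": [0, 0, 0], "rotation": [0, 0, 0]},
    {"offset": [0, 0, 0], "rotation": [0, 0, 0]},
  ],
)

```text
time: 13.35
ee_pos: [0.5471, 0.1792, 0.0801]
eef_rot: [-180.0, 0.0, -164.1]
force: [-3.1, -0.9, 8.9]
gripper_width: 0.0003
```

Emit:
apply_moves(
  commands=[
    {"offset": [0, 0, -0.02], "rotation": [0, 0, 0]},
    {"offset": [0, 0, 0], "rotation": [0, 0, 0]},
    {"offset": [0, 0, 0], "rotation": [0, 0, 0]},
    {"offset": [0, 0, 0], "rotation": [0, 0, 0]},
    {"offset": [0, 0, 0], "rotation": [0, 0, 0]},
    {"offset": [0, 0, 0], "rotation": [0, 0, 0]},
    {"offset": [0, 0, 0], "rotation": [0, 0, 0]},
    {"offset": [0, 0, 0], "rotation": [0, 0, 0]},
  ],
)

```text
time: 14.15
ee_pos: [0.5472, 0.1793, 0.08]
eef_rot: [-180.0, 0.0, -164.1]
force: [-7.3, -1.4, 15.6]
gripper_width: 0.0003
```

Emit:
apply_moves(
  commands=[
    {"offset": [0, 0, 0.4], "rotation": [0, 0, 0]},
    {"offset": [0, 0, 0.9], "rotation": [0, 0, 0]},
    {"offset": [0, 0, 0.9], "rotation": [0, 0, 0]},
    {"offset": [-0.44, -0.12, 0.5], "rotation": [0, 0, 0]},
    {"offset": [-0.44, -0.13, 0], "rotation": [0, 0, 0]},
    {"offset": [-0.44, -0.13, 0], "rotation": [0, 0, 0]},
    {"offset": [0, 0, 0], "rotation": [0, 0, 0]},
    {"offset": [0, 0, 0], "rotation": [0, 0, 0]},
  ],
)

```text
time: 14.95
ee_pos: [0.4808, 0.1601, 0.2131]
eef_rot: [-180.0, 0.0, -164.1]
force: [-0.9, -0.3, 0.7]
gripper_width: 0.0006
```

```bash
python3 - <<'E'
from h import *
s=capture("side");cv2.imwrite("pics/side6.png",s[...,::-1])
cv2.imwrite("pics/c6.png",cv2.resize(s[220:370,185:325],(560,600),interpolation=cv2.INTER_CUBIC)[...,::-1])
print(state()["ee_pos"],state()["force"])
E
```

```text
[0.48113382 0.16020945 0.21306574] [-0.51763368 -0.24465695 -0.06228677]
```

View pics/c6.png

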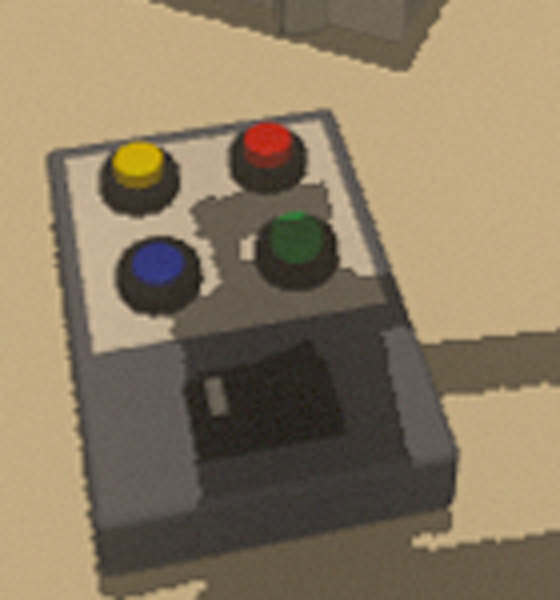

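The crop shows the blue cap (158,262) sunk into its collar, the rocker on, and the yellow, red and green keys up. Next is green.

Emit:
apply_moves(
  commands=[
    {"offset": [0, 0, -0.8], "rotation": [0, 0, 0]},
    {"offset": [0, 0, -0.8], "rotation": [0, 0, 0]},
    {"offset": [0, 0, -0.6], "rotation": [0, 0, 0]},
    {"offset": [0, 0, -0.26], "rotation": [0, 0, 0]},
    {"offset": [0, 0, 0], "rotation": [0, 0, 0]},
    {"offset": [0, 0, 0], "rotation": [0, 0, 0]},
    {"offset": [0, 0, 0], "rotation": [0, 0, 0]},
    {"offset": [0, 0, 0], "rotation": [0, 0, 0]},
  ],
)

```text
time: 15.8
ee_pos: [0.4822, 0.1605, 0.092]
eef_rot: [-180.0, 0.2, -164.1]
force: [0.6, -0.6, -0.3]
gripper_width: 0.0005
```

Emit:
apply_moves(
  commands=[
    {"offset": [0, 0, -0.06], "rotation": [0, 0, 0]},
    {"offset": [0, 0, -0.06], "rotation": [0, 0, 0]},
    {"offset": [0, 0, -0.04], "rotation": [0, 0, 0]},
    {"offset": [0, 0, -0.03], "rotation": [0, 0, 0]},
    {"offset": [0, 0, -0.02], "rotation": [0, 0, 0]},
    {"offset": [0, 0, 0], "rotation": [0, 0, 0]},
    {"offset": [0, 0, 0], "rotation": [0, 0, 0]},
    {"offset": [0, 0, 0], "rotation": [0, 0, 0]},
  ],
)

```text
time: 16.6
ee_pos: [0.4813, 0.1603, 0.0803]
eef_rot: [-180.0, 0.1, -164.1]
force: [1.1, 0.8, 5.3]
gripper_width: 0.0004
```

Emit:
apply_moves(
  commands=[
    {"offset": [0, 0, -0.02], "rotation": [0, 0, 0]},
    {"offset": [0, 0, -0.02], "rotation": [0, 0, 0]},
    {"offset": [0, 0, 0], "rotation": [0, 0, 0]},
    {"offset": [0, 0, 0], "rotation": [0, 0, 0]},
    {"offset": [0, 0, 0], "rotation": [0, 0, 0]},
    {"offset": [0, 0, 0], "rotation": [0, 0, 0]},
    {"offset": [0, 0, 0], "rotation": [0, 0, 0]},
    {"offset": [0, 0, 0], "rotation": [0, 0, 0]},
  ],
)

```text
time: 17.4
ee_pos: [0.4815, 0.1603, 0.08]
eef_rot: [-180.0, 0.1, -164.1]
force: [-7.2, -1.1, 20.6]
gripper_width: 0.0006
```

Green has bottomed (20 N, no further travel). Now I lift away.

Emit:
apply_moves(
  commands=[
    {"offset": [0, 0, 0.4], "rotation": [0, 0, 0]},
    {"offset": [0, 0, 0.9], "rotation": [0, 0, 0]},
    {"offset": [0, 0, 0.9], "rotation": [0, 0, 0]},
    {"offset": [0, 0, 0.7], "rotation": [0, 0, 0]},
    {"offset": [0, 0, 0], "rotation": [0, 0, 0]},
    {"offset": [0, 0, 0], "rotation": [0, 0, 0]},
    {"offset": [0, 0, 0], "rotation": [0, 0, 0]},
    {"offset": [0, 0, 0], "rotation": [0, 0, 0]},
  ],
)

```text
time: 18.2
ee_pos: [0.4796, 0.1599, 0.2204]
eef_rot: [180.0, -0.2, -164.1]
force: [0.0, 0.4, -0.7]
gripper_width: 0.0003
```

```bash
python3 - <<'E'
from h import *
s=capture("side");cv2.imwrite("pics/side7.png",s[...,::-1])
cv2.imwrite("pics/c7.png",cv2.resize(s[140:370,185:335],(520,600)if 0 else (391,600),interpolation=cv2.INTER_CUBIC)[...,::-1])
print(state()["ee_pos"],state()["force"])
E
```

```text
[0.47972222 0.15988334 0.22064935] [ 0.74313597  0.09479939 -0.62262291]
```

View pics/c7.png

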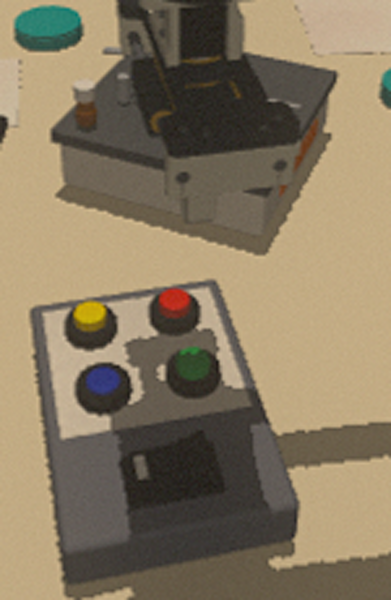

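The crop shows the green key (192,365) up again, blue (103,380) down, yellow and red up, and the rocker on. The arm is clear of everything.

```bash
python3 -c "from workcell import *;print(job_done())"
```

```text
the job is handed in; nothing more can be done
None
```

I did all four steps in order with closed fingers and handed the job in at about 18 s; the system reports no verdict.

| Step | Final force | What I saw |
|---|---|---|
| Clamp pushed home | 14 N sideways at the end stop | Finger position agrees with the home position to about 1 mm |
| Rocker pressed on | 21 N | White-bar end is down |
| Blue key pressed down | 16 N, no further travel | Cap sits sunk in its collar |
| Green key pressed down | 21 N, no further travel | Came up again after release |

The last picture shows the rocker on, blue down, green, yellow and red up, and the arm about 13 cm above the keys.

- **Dish:** its lid was in the same place in the top view before and after the clamp push, to a fraction of a pixel. The arm hid the dish in the last picture, so I did not re-check it or the clamp at the very end. Nothing went near them after the clamp push.
- **Other things on the bench:** I did not measure the vial, beaker, petri dish, calculator or tweezers again, but the arm felt no force except while pushing or pressing.

No check failed or disagreed.

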